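# Put the stamp away and open the safety cap of the counter cleaner

## Robot

A 6-joint arm with a two-finger parallel gripper is mounted at the origin on a cart in front of the work surface, level with it; the furniture and walls round the work are solid. World frame = base frame: x ahead of the robot, y to its left, z up, the work surface at z = 0. Lengths are in m, angles in rad, forces in N, time in s.
With the tool pointing down it reaches from about 0.375 to 0.75 m from the base axis. Payload 9 kg.
Tool frame: the origin (TCP) lies at the very end of the fingers, on their centre line; the grasp point (between the pads) lies 19 mm behind it; z points along the fingers, y is the direction in which the jaws open and shut (so a half turn about z gives the same grasp; the last joint's range is limited). The gripper opens to 85 mm and grips with 20 to 120 N. Pads are 22 mm wide; open, the fingers measure 114 mm over their backs; the gripper's body (76 mm by 85 mm) begins 54 mm behind the grasp point. The pads swing forward as they close: fully open they stand 13 mm farther back than shut.
Start: joints at [0.902, 0.104, 0.097, 1.564, 0, 1.353], TCP at [0.261, 0.54, 0.231] pointing down, gripper open.
Joint ranges: [-2.99, 2.99], [-0.84, 1.86], [-1.1, 1.16], [-1.84, 2.11], [-1.51, 1.56], [-3.14, 3.14]. Speed limits (rad/s): [2.22, 2.22, 2.57, 3.14, 3.14, 3.14].

## Interface

Orientations are given as a 3x3 rotation matrix whose columns are the frame's x, y, z axes.
In Python, from bench import * gives the robot as it stands. The module is installed in compiled form; this text tells all that it offers.
- The arm moves only by the shell command python3 -m pendant 'ROWS'. ROWS is JSON, a list of rows, each an object with "travel": the shift along the tool's x, y, z in mm, a list of three; "delta_rot": the turn, a rotation vector about the tool's x, y, z in degrees, a list of three; "fingers": the opening in per cent of the stroke, from 0 (shut) to 100 (fully open). A call has 1 to 20 rows; each row shifts and turns the commanded pose from where the row before left it, along the tool's axes as they then stand; what a row does not reach is not made up. A row lasts 1/8 s, in which the tool goes at most 62.5 mm and 10.7 degrees, less where a joint would pass 70% of its speed; a pose out of reach is approached as far as the arm can. A call is refused whole if a number of a shift passes 62.5 or a number of a turn 10.7, either way. A call with a gripper value outside its range is refused whole. The fingers move at their own pace and stop on an object; the grip force is fixed at half the most. Time passes only in rows, so rows that do not move let the fingers close. It gives the time, the measured TCP pose, the force and the opening at its end, in the units of the state.
- observe(): the state, without advancing time (a new reading comes with each control period).
- capture(name): name is "scene" or "top" or "wrist"; returns (picture, depth): 480x640x3 uint8, blue, green, red; 480x640 float32, m along the optical axis (not along the pixel's ray), 0 where there is no reading.
- camera_model(name): a dict with "fx", "fy", "cx", "cy" (pixels), "origin" and "rotation" of the camera in the world; the wrist camera has in their place "mount" (4x4, takes a point from camera to tool coordinates, whose origin is the TCP and whose axes are the flange's). Camera axes: x right, y up, looking along -z (the intrinsics and any distortion apply to the point x, -y, -z); pixel columns grow to the right and rows downward; lengths in m; the calibration is good to about 2 mm. A picture is of the moment at which its call begins: read the wrist's pose just before it. camera_model takes no time and is no camera call.
- hand_in(): hands the job in, once; it reports no verdict.
The state is a dict: "t": time; "qpos": joint angles; "joint_velocities": joint speeds; "tau": joint torques, N m; "eef_pos": TCP position; "tool_rot": TCP orientation; "force": force on the tool from outside, world axes, zero at the start; "ft_torque": the same for the moment, N m; "gripper_width": finger opening in m.
Only numpy, scipy, OpenCV 4.12 (cv2) and the standard library are available. Lean on these libraries where they do the work, as an engineer would, in place of code of your own. Each camera call takes 0.05 s, during which the arm holds its last target.

## Task

Get ready to wipe down the counter: first take the wooden hand stamp that stands just behind the counter bell and stand it upright in the open drawer of the little pale wooden chest nearest you, where the cleaner cannot splash it, and let go of it. Then open the blue-green cleaner bottle: grip its red push-and-turn safety cap, press it down and, while it is down, twist it counter-clockwise (seen from above) past its catches, then lift it about 10 cm straight up. Finish while still holding the cap, level and still, above the bottle; do not put it down, and leave the jar and the tin where they stand.

Things in the scene. Friction and masses are not known exactly. Their poses are not given: they have to be found in the camera images.
- stamp_mid (a point): wooden hand stamp (the one behind the bell, not the one at the far left), upright on the counter at the start, 45 g nominal; this point is its centre, half-way up (29.5 mm above its underside); z is its upright axis. Base block 25 x 34 mm, 15 mm high; above it a turned round grip, 24 mm across from 30 to 59 mm (its top) above the underside; 20 mm below that.
- chest: small pale wooden chest with one part-open drawer, fixed, 190 x 190 mm, 105 mm high, ribbon roll on top; origin at the centre of its underside, x to its back, y to the left as seen from its front, z up
- drawer_floor (a point): centre of the drawer's inner floor (22 mm above the counter), axes as the chest's. The inside is 145 mm along x, 148 mm along y; side walls rise 61 mm above the floor, the front panel 72 mm. Only the part from x = -72 mm to x = (joint chest_drawer0 - 78 mm) in this frame lies clear of the chest; the rest is under its top, whose upper face is 83 mm above this floor.
- chest_drawer0 (a joint): how far the drawer is pulled out, m; 0 shut, at most 0.125; open 0.105 to 0.125 at the start; slides with about 1 N
- bottle: blue-green bottle of counter cleaner, 80 mm across, held fast in a round steel base 106 mm across (fixed, cannot turn or lift). Origin on the counter on the bottle's axis, z up; x points at the red dot on the shoulder (cap shut); a white dot 66 degrees counter-clockwise of it marks cap open. Shoulder at 84 to 104 mm height, top of the white neck at 140 mm; neck 50 mm across its catches.
- neck_top (a point): centre of the top face of the bottle's neck, 140 mm above the counter
- cap_mid (a point): red ribbed push-and-turn safety cap, 58 mm across, 32 mm high, hollow, loose, 40 g, seated on the neck; this point is on its axis, half-way up (16 mm below its top), 132 mm above the counter when seated. z up; x along the white bar on its top, which at the start points at the bottle's red dot. Three lugs inside sit behind catches: when not pressed it turns only about 2 degrees and does not lift.
- plunger (a joint): travel (m) of the grey spring plunger in the neck that pushes the cap up; 0 at rest, 0.005 = cap fully down (hard stop). 5.5 N starts it, about 10 N holds it down. Down 4 mm or more, the cap turns freely counter-clockwise seen from above: past the catch at 28 degrees; between 40 degrees and the stop at about 92 it is free to lift straight off; 66 is the middle.
- jar: small jar of marshmallows with a lid, 69 mm across, 107 mm high, origin at the centre of its underside; to be left alone
- tin: round purple and gold tin, 70 mm across, 36 mm high, origin at the centre of its underside; to be left alone

How it is judged:
By the outcome, as a careful person would: the job done as asked, in the order asked, and still so for the second after the job is handed in, while the arm keeps its last pose, push and grip.
It also fails if it takes over 54 s, if anything falls off the work surface, if the arm or the gripper's body presses on something with over 40 N, if the wrist force passes 120 N, or if a joint passes its speed limit or range.

## Working session

There is one attempt and no reset: what is moved stays moved. The work goes in short steps, Python scripts to look and compute and a shell command to move; the robot and the scene stay as the last step left them, time stands still between calls to the robot, and variables do not carry over. Pictures are saved under pics/ and viewed, and the job is handed in when it is done.

```bash
mkdir -p pics
cat > h.py <<'E'
from bench import *
import numpy as np, cv2
def grab(name):
    s=observe(); im,d=capture(name); m=camera_model(name)
    if 'mount' in m:
        T=np.eye(4);T[:3,:3]=s['tool_rot'];T[:3,3]=s['eef_pos']; T=T@np.array(m['mount'])
    else:
        T=np.eye(4);T[:3,:3]=m['rotation'];T[:3,3]=m['origin']
    np.savez(f'{name}.npz',im=im,d=d,T=T,K=[m['fx'],m['fy'],m['cx'],m['cy']])
    return im,d,T,m
def cloud(name):
    z=np.load(f'{name}.npz'); d=z['d'];fx,fy,cx,cy=z['K'];T=z['T']
    v,u=np.mgrid[:480,:640]
    p=np.stack([(u-cx)/fx*d,-(v-cy)/fy*d,-d],-1)
    w=p@T[:3,:3].T+T[:3,3]; w[d==0]=np.nan
    return z['im'],w
def proj(name,P):
    z=np.load(f'{name}.npz');fx,fy,cx,cy=z['K'];T=z['T']
    c=(np.asarray(P)-T[:3,3])@T[:3,:3]; return c[...,0]/-c[...,2]*fx+cx, cy-c[...,1]/-c[...,2]*fy
E
python3 - <<'E'
from h import *
s=observe(); print(s)
for n in('scene','top','wrist'):
    im,d,T,m=grab(n); cv2.imwrite(f'pics/{n}0.png',im); print(n,m)
E
```

```text
{'t': 0.0, 'qpos': array([9.02297127e-01, 1.04661176e-01, 9.64521026e-02, 1.56388542e+00,
       1.49139864e-05, 1.35313965e+00]), 'joint_velocities': array([ 6.97071876e-05, -9.96441322e-04, -3.44291374e-05,  8.35000054e-04,
        2.96079447e-03, -5.95055059e-04]), 'tau': array([ 1.47444924e-03, -5.56931233e+01,  5.03648722e+01,  1.68050331e-02,
       -2.97357919e-04, -3.06871345e-05]), 'eef_pos': array([0.261189  , 0.53980073, 0.23053519]), 'tool_rot': array([[-9.00080191e-01,  4.35723516e-01, -8.16318637e-04],
       [ 4.35724181e-01,  9.00079674e-01, -1.00949549e-03],
       [ 2.94890889e-04, -1.26431666e-03, -9.99999157e-01]]), 'force': array([ 0.30806936, -0.24046315, -0.73776652]), 'ft_torque': array([-0.00926429,  0.02109462,  0.00191601]), 'gripper_width': 0.08551057912232175}
scene {'fx': 581.8277193514618, 'fy': 581.8277193514618, 'cx': 312.8744589641495, 'cy': 238.5593053517502, 'origin': array([-0.13352179, -0.31495217,  0.79572451]), 'rotation': array([[ 0.56353985,  0.50359446, -0.65484002],
       [-0.82594713,  0.3581664 , -0.43534833],
       [ 0.01530269,  0.78619937,  0.61778344]])}
top {'fx': 483.2719673590655, 'fy': 483.2719673590655, 'cx': 323.9105040841434, 'cy': 245.8857320840018, 'origin': array([0.52376799, 0.14624699, 1.20727233]), 'rotation': array([[ 0.01180131,  0.99811672, -0.06019745],
       [-0.9998994 ,  0.01130576, -0.00856596],
       [-0.00786925,  0.06029248,  0.99814973]])}
wrist {'fx': 339.77574770819047, 'fy': 339.77574770819047, 'cx': 321.88573813361455, 'cy': 241.9958892921242, 'mount': array([[-2.37913355e-04,  9.51697969e-01,  3.07035697e-01,
         7.75618837e-02],
       [ 9.99999924e-01,  3.21257908e-04, -2.20909694e-04,
         8.04064280e-04],
       [-3.08876953e-04,  3.07035621e-01, -9.51697973e-01,
        -1.42418341e-01],
       [ 0.00000000e+00,  0.00000000e+00,  0.00000000e+00,
         1.00000000e+00]])}
```

View pics/scene0.png

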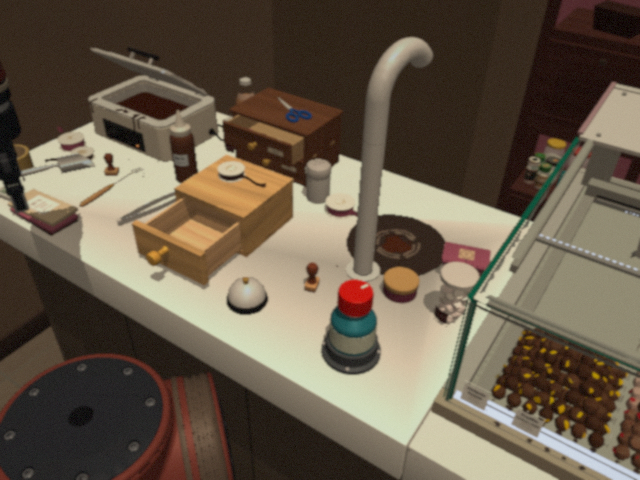

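View pics/top0.png

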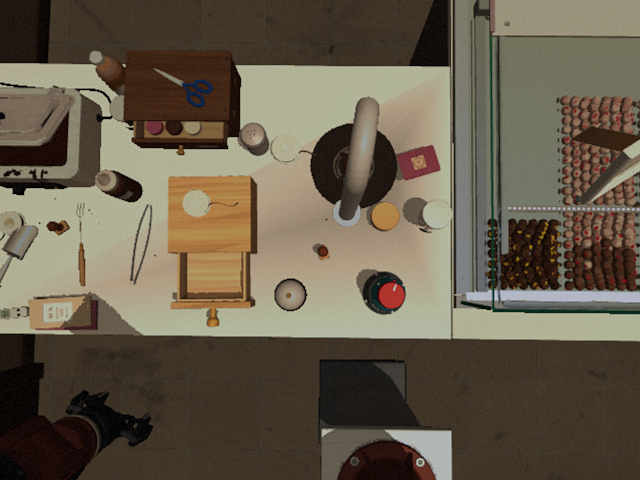

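View pics/wrist0.png

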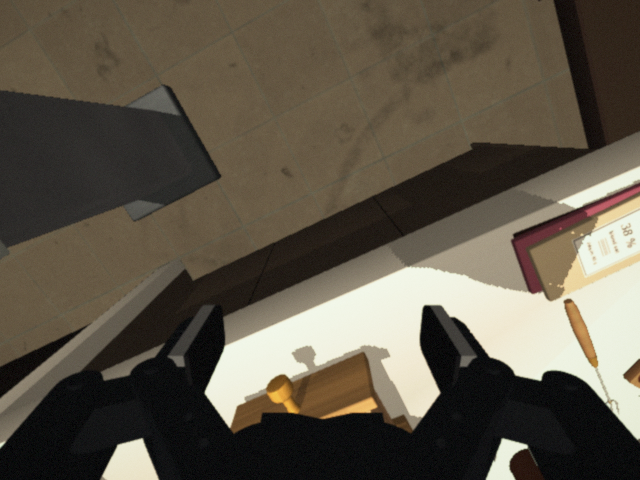

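Run:
```python
from h import *
im,w=cloud('top')
def at(u,v,r=1): return np.round(np.nanmedian(w[v-r:v+r+1,u-r:u+r+1].reshape(-1,3),0),4)
for n,u,v in [('stamp',322,252),('bell',291,294),('cap',392,295),('counter',330,280),('chesttop',240,200),('chest corners',172,180),('c',253,181),('c',253,250),('c',171,250),('drfloor',211,272),('front panel L',173,303),('R',252,303),('front mid',213,302),('knob',213,320),('faucet base',346,217),('faucet end',367,105),('tin',386,216),('jar',436,214),('side R',247,275),('side L',178,275)]: print(n,at(u,v))
# segment
def seg(name,x0,x1,y0,y1,z0,z1):
    im,w=cloud(name)
    m=(w[...,0]>x0)&(w[...,0]<x1)&(w[...,1]>y0)&(w[...,1]<y1)&(w[...,2]>z0)&(w[...,2]<z1)
    return w[m]
for n in('top','scene'):
  im,w=cloud(n)
  hsv=cv2.cvtColor(im,cv2.COLOR_BGR2HSV)
  red=((hsv[...,0]<6)|(hsv[...,0]>174))&(hsv[...,1]>180)&(hsv[...,2]>120)&(w[...,2]>.05)&(w[...,2]<.2)
  p=w[red];p=p[p[:,2]>.143]; print(n,'cap',len(p),p.min(0),p.max(0),np.median(p,0))
  (c,r)=cv2.minEnclosingCircle(p[:,:2].astype(np.float32)); print(c,r)
  st=at(322,252) if n=='top' else st
  q=seg(n,st[0]-.04,st[0]+.04,st[1]-.04,st[1]+.04,.03,.075)
  print('stamp',len(q),q.min(0),q.max(0),np.median(q,0))
  q=q[q[:,2]>.05];print(q.min(0),q.max(0),q.mean(0))
```

```text
stamp [0.5785 0.1605 0.0567]
bell [0.4779 0.2336 0.0485]
cap [0.4822 0.0059 0.1493]
counter [0.5116 0.1404 0.0017]
chesttop [0.6937 0.3497 0.1062]
chest corners [0.7385 0.508  0.1065]
c [0.748  0.3292 0.0527]
c [0.581  0.3245 0.063 ]
c [0.5768 0.5057 0.1055]
drfloor [0.5279 0.4339 0.022 ]
front panel L [0.4555 0.5017 0.0938]
R [0.4555 0.3247 0.057 ]
front mid [0.4589 0.4094 0.0932]
knob [0.4166 0.4112 0.0796]
faucet base [0.6638 0.1039 0.0526]
faucet end [0.7946 0.0868 0.4527]
tin [0.669  0.0061 0.0384]
jar [ 0.6658 -0.0995  0.1078]
side R [0.5217 0.3385 0.0561]
side L [0.5198 0.4937 0.0834]
top cap 483 [ 0.45579203 -0.0186999   0.14326804] [0.51035121 0.0342498  0.15655403] [0.48176331 0.00861906 0.14928426]
(0.4824531674385071, 0.007856519892811775) 0.0280678141862154
stamp 83 [0.57134036 0.1485953  0.0516151 ] [0.59313049 0.17249192 0.06431406] [0.58100897 0.16043578 0.05729701]
[0.57134036 0.1485953  0.0516151 ] [0.59313049 0.17249192 0.06431406] [0.58177025 0.15984743 0.05716342]
scene cap 613 [ 0.4520214  -0.01996108  0.14300592] [0.50763262 0.03535056 0.15120872] [0.47622302 0.00767213 0.14763258]
(0.47936561703681946, 0.00801497045904398) 0.028367409482598305
stamp 148 [0.56628181 0.1481542  0.03025761] [0.58931478 0.17114673 0.06040677] [0.57340809 0.15773157 0.05239663]
[0.56628181 0.1481542  0.050118  ] [0.58931478 0.17114673 0.06040677] [0.57662622 0.15894964 0.05525166]
```

Run:
```python
from h import *
z=np.load('top.npz')['im']; cv2.imwrite('pics/topc.png',cv2.resize(z[230:330,150:430],None,fx=2.8,fy=2.8,interpolation=cv2.INTER_CUBIC))
z=np.load('scene.npz')['im']; cv2.imwrite('pics/scc.png',cv2.resize(z[170:380,130:400],None,fx=2.8,fy=2.8,interpolation=cv2.INTER_CUBIC))
```

```text
(no output)
```

View pics/topc.png

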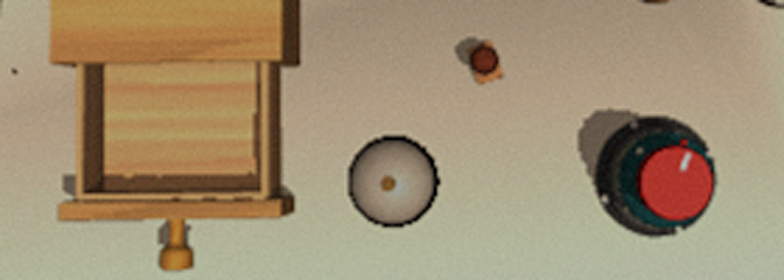

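View pics/scc.png

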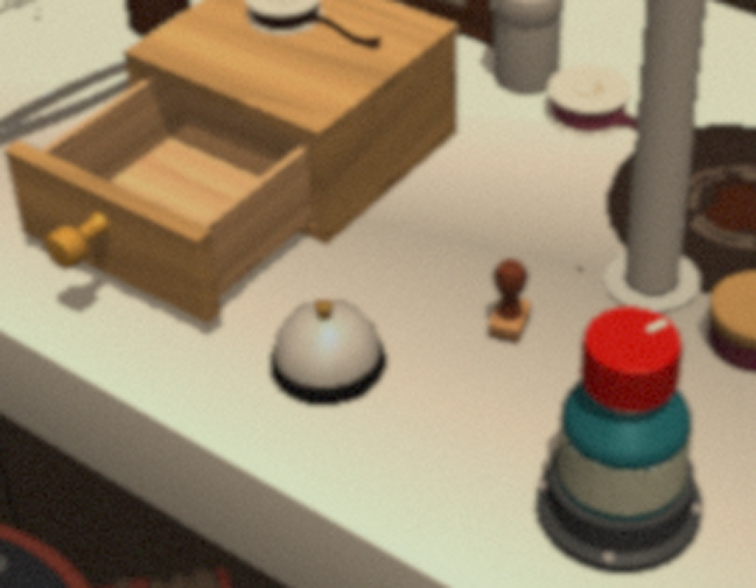

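The scene shows the stamp (top image px 322,252), bell (291,294), cap (392,295) and drawer (211,272). The heights agree with the task sheet: stamp 0.057–0.06, cap top 0.148, drawer floor 0.022. Next I hover above the stamp and look again.

```bash
python3 -m pendant '[{"travel":[0,0,0],"delta_rot":[0,0,-8.6],"fingers":100},{"travel":[0,0,0],"delta_rot":[0,0,-8.6],"fingers":100},{"travel":[0,0,0],"delta_rot":[0,0,-8.6],"fingers":100},{"travel":[-20,-25,0],"delta_rot":[0,0,0],"fingers":100},{"travel":[-33,-40,0],"delta_rot":[0,0,0],"fingers":100},{"travel":[-33,-40,0],"delta_rot":[0,0,0],"fingers":100},{"travel":[-33,-40,0],"delta_rot":[0,0,0],"fingers":100},{"travel":[-33,-40,0],"delta_rot":[0,0,0],"fingers":100},{"travel":[-33,-40,0],"delta_rot":[0,0,0],"fingers":100},{"travel":[-33,-40,0],"delta_rot":[0,0,0],"fingers":80},{"travel":[-33,-40,0],"delta_rot":[0,0,0],"fingers":60},{"travel":[-33,-40,0],"delta_rot":[0,0,0],"fingers":60},{"travel":[-33,-36,0],"delta_rot":[0,0,0],"fingers":60},{"travel":[0,0,0],"delta_rot":[0,0,0],"fingers":60},{"travel":[0,0,0],"delta_rot":[0,0,0],"fingers":60}]'
python3 - <<'E'
from h import *
s=observe();print(s['t'],s['eef_pos'],s['tool_rot'],s['gripper_width'],s['force'])
im,*_=grab('wrist'); cv2.imwrite('pics/w1.png',im)
E
```

```text
t: 2.02
eef_pos: [0.5779, 0.1591, 0.231]
tool_rot: [[-1.0, 0.001, -0.001], [0.001, 1.0, 0.0], [0.001, 0.0, -1.0]]
force: [-0.8, 0.6, -1.1]
gripper_width: 0.051
2.025 [0.57786891 0.1590649  0.23100029] [[-9.99999257e-01  8.53965611e-04 -8.69440014e-04]
 [ 8.53702006e-04  9.99999590e-01  3.03515455e-04]
 [ 8.69698849e-04  3.02772987e-04 -9.99999576e-01]] 0.05101662821677521 [-0.83600047  0.63236342 -1.07667939]
```

View pics/w1.png

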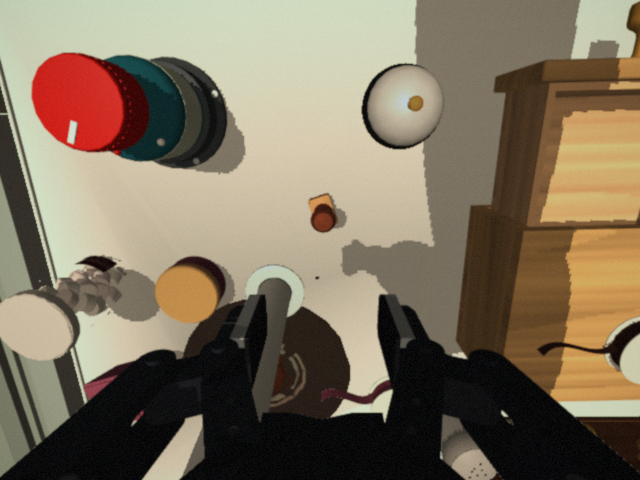

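The wrist view shows the stamp top at px (322,218), its base block at (320,201), and the drawer to the right. Red dot on the bottle shoulder near (117,152). Measuring all of these by depth.

Run:
```python
from h import *
im,w=cloud('wrist')
def reg(u0,u1,v0,v1,z0,z1):
    p=w[v0:v1,u0:u1].reshape(-1,3);return p[(p[:,2]>z0)&(p[:,2]<z1)]
for z0,z1 in[(.005,.02),(.02,.03),(.03,.045),(.045,.056),(.056,.07)]:
    p=reg(295,350,185,240,z0,z1)
    if len(p)>3: print('stamp',z0,len(p),p.min(0),p.max(0),p.mean(0))
p=reg(295,350,185,240,.006,.02); print(cv2.minAreaRect(p[:,:2].astype(np.float32)*1000))
p=reg(295,350,185,240,.03,.07); print(cv2.minEnclosingCircle(p[:,:2].astype(np.float32)*1000))
p=reg(25,160,40,165,.144,.16); print('cap',len(p),cv2.minEnclosingCircle(p[:,:2].astype(np.float32)*1000),p[:,2].mean())
p=reg(345,460,50,165,.005,.03); print('bell',p.min(0),p.max(0))
p=reg(300,345,170,300,-.01,.004); print('counter',p[:,2].mean())
for n in ('top','wrist'):
  im,w=cloud(n)
  m=(w[...,2]>.015)&(w[...,2]<.028)&(w[...,0]>.44)&(w[...,0]<.6)&(w[...,1]>.33)&(w[...,1]<.5); p=w[m]; print('floor',n,len(p),np.percentile(p,[1,50,99],axis=0))
  m=(w[...,2]>.088)&(w[...,2]<.1)&(w[...,0]>.42)&(w[...,0]<.5)&(w[...,1]>.3)&(w[...,1]<.52); p=w[m]; print('front',n,len(p),np.percentile(p,[1,50,99],axis=0), np.polyfit(p[:,1],p[:,0],1))
  m=(w[...,2]>.1)&(w[...,2]<.11)&(w[...,0]>.5)&(w[...,0]<.8)&(w[...,1]>.3)&(w[...,1]<.52); p=w[m]; print('top',n,len(p),np.percentile(p,[1,50,99],axis=0),cv2.minAreaRect(p[:,:2].astype(np.float32)*1000))
  m=(w[...,2]>.075)&(w[...,2]<.088)&(w[...,0]>.475)&(w[...,0]<.56)&(w[...,1]>.3)&(w[...,1]<.52); p=w[m]; print('walls',n,len(p),[ (q.mean(0), np.percentile(q[:,1],[2,98])) for q in (p[p[:,1]<.41],p[p[:,1]>.41]) if len(q)])
```

```text
stamp 0.005 325 [0.56241193 0.14427067 0.0052508 ] [0.59490245 0.17483024 0.01976111] [0.57217055 0.15841118 0.01446551]
stamp 0.02 7 [0.5733614  0.15640338 0.02013842] [0.5754914  0.16485189 0.0213383 ] [0.57434877 0.16002214 0.02053648]
stamp 0.045 225 [0.56923407 0.14777782 0.04592863] [0.59325374 0.17230174 0.05599773] [0.57843688 0.15968996 0.05262754]
stamp 0.056 274 [0.57255955 0.1508591  0.05600713] [0.59047269 0.16915993 0.05969708] [0.58132466 0.15996088 0.05730064]
((581.556884765625, 159.7983856201172), (34.3895263671875, 24.046403884887695), 19.124740600585938)
((581.7166137695312, 159.7961883544922), 12.521726608276367)
cap 7312 ((483.19061279296875, 8.939313888549805), 29.01683235168457) 0.14758796284053682
bell [0.43604444 0.19965348 0.00514969] [0.51602789 0.2768791  0.02997883]
counter -0.0003073905325115405
floor top 2565 [[0.46684705 0.33919718 0.01791907]
 [0.52250573 0.42424381 0.02321665]
 [0.57713695 0.49244611 0.0276645 ]]
front top 538 [[0.44640736 0.32604802 0.08878876]
 [0.45399108 0.41118606 0.09350501]
 [0.46451813 0.5056927  0.09815222]] [-0.02162459  0
[... 311 characters left out ...]
817, 0.34401509])), (array([0.51871505, 0.49404182, 0.08255567]), array([0.49087656, 0.49777638]))]
floor wrist 13197 [[0.46762599 0.33706022 0.01786968]
 [0.53010384 0.42828849 0.02175328]
 [0.5930999  0.48963618 0.02627804]]
front wrist 2228 [[0.4477919  0.32427602 0.0885387 ]
 [0.4555833  0.35961533 0.09205088]
 [0.46299264 0.39664534 0.09391532]] [-0.01574009  0.46122664]
top wrist 19982 [[0.57633835 0.32541827 0.10166574]
 [0.64761934 0.3839856  0.10477428]
 [0.74684868 0.4555528  0.10758686]] ((692.5367431640625, 390.3779296875), (258.0440673828125, 125.17634582519531), 15.585206031799316)
walls wrist 1337 [(array([0.51545925, 0.3397052 , 0.08115127]), array([0.33674674, 0.34411119]))]
```

```bash
python3 -m pendant '[{"travel":[-3.6,0.8,40],"delta_rot":[0,0,0],"fingers":60},{"travel":[0,0,50],"delta_rot":[0,0,0],"fingers":60},{"travel":[0,0,50],"delta_rot":[0,0,0],"fingers":60},{"travel":[0,0,40],"delta_rot":[0,0,0],"fingers":60},{"travel":[0,0,20],"delta_rot":[0,0,0],"fingers":60},{"travel":[0,0,5],"delta_rot":[0,0,0],"fingers":60},{"travel":[0,0,0],"delta_rot":[0,0,0],"fingers":60},{"travel":[0,0,0],"delta_rot":[0,0,0],"fingers":60}]'
python3 - <<'E'
from h import *
im,*_=grab('wrist'); cv2.imwrite('pics/w2.png',im)
E
```

```text
t: 3.08
eef_pos: [0.5831, 0.1599, 0.0282]
tool_rot: [[-1.0, 0.0, 0.003], [0.0, 1.0, 0.0], [-0.003, 0.0, -1.0]]
force: [0.9, -0.4, -0.4]
gripper_width: 0.0514
```

View pics/w2.png

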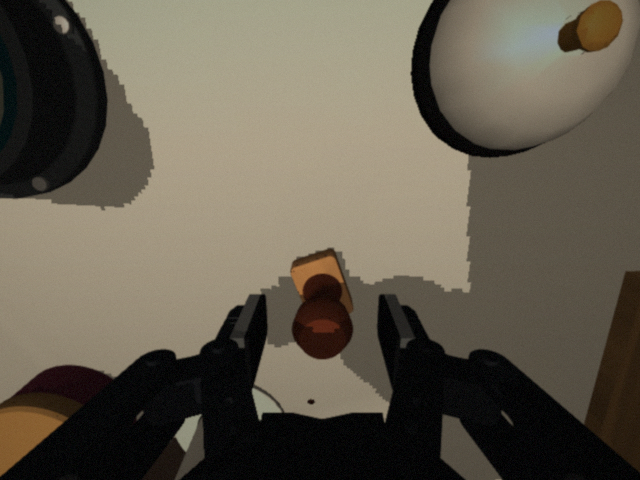

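The stamp grip at px (322,325) is centred between the pads at (255,320) and (390,320). I close the fingers and check.

```bash
python3 -m pendant '[{"travel":[0,0,0],"delta_rot":[0,0,0],"fingers":40},{"travel":[0,0,0],"delta_rot":[0,0,0],"fingers":20},{"travel":[0,0,0],"delta_rot":[0,0,0],"fingers":0},{"travel":[0,0,0],"delta_rot":[0,0,0],"fingers":0},{"travel":[0,0,0],"delta_rot":[0,0,0],"fingers":0},{"travel":[0,0,0],"delta_rot":[0,0,0],"fingers":0}]'
```

```text
t: 3.88
eef_pos: [0.5823, 0.1598, 0.0271]
tool_rot: [[-1.0, 0.001, 0.001], [0.001, 1.0, 0.0], [-0.001, 0.0, -1.0]]
force: [-1.1, 1.1, 6.7]
gripper_width: 0.021
```

```bash
python3 -m pendant '[{"travel":[0,0,-10],"delta_rot":[0,0,0],"fingers":0},{"travel":[0,0,-30],"delta_rot":[0,0,0],"fingers":0},{"travel":[0,0,-50],"delta_rot":[0,0,0],"fingers":0},{"travel":[0,0,-50],"delta_rot":[0,0,0],"fingers":0},{"travel":[0,0,-30],"delta_rot":[0,0,0],"fingers":0},{"travel":[0,0,0],"delta_rot":[0,0,0],"fingers":0}]'
python3 - <<'E'
from h import *
im,*_=grab('wrist'); cv2.imwrite('pics/w3.png',im)
im,*_=grab('scene'); cv2.imwrite('pics/s3.png',im)
print(observe()['gripper_width'])
E
```

```text
t: 4.62
eef_pos: [0.5833, 0.1598, 0.1998]
tool_rot: [[-1.0, 0.001, 0.005], [0.001, 1.0, 0.0], [-0.005, 0.0, -1.0]]
force: [-0.3, 0.3, -0.2]
gripper_width: 0.0207
0.02067657010126436
```

View pics/w3.png

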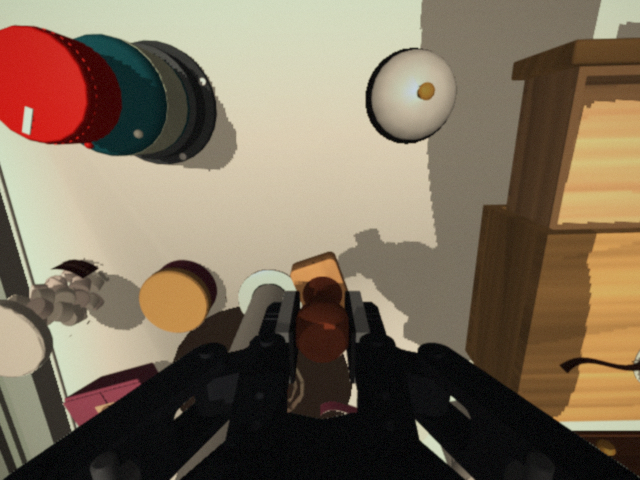

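View pics/s3.png

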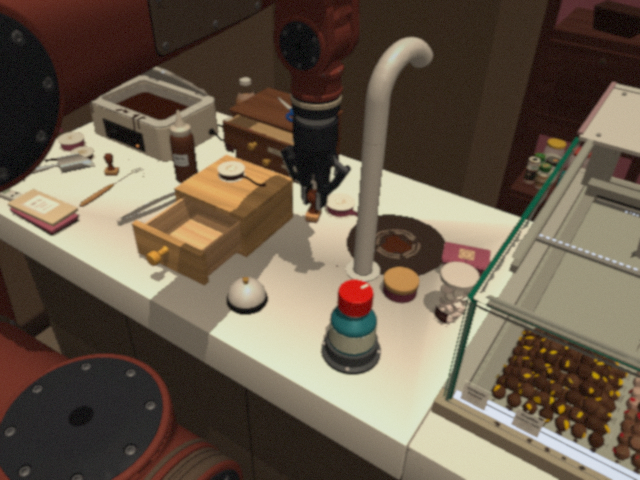

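The stamp is held upright between the pads at px (322,330). Moving it over the drawer.

```bash
python3 -m pendant '[{"travel":[5,20,0],"delta_rot":[0,0,0],"fingers":0},{"travel":[12,45,0],"delta_rot":[0,0,0],"fingers":0},{"travel":[12,45,0],"delta_rot":[0,0,0],"fingers":0},{"travel":[12,45,0],"delta_rot":[0,0,0],"fingers":0},{"travel":[12,45,0],"delta_rot":[0,0,0],"fingers":0},{"travel":[10,40,0],"delta_rot":[0,0,0],"fingers":0},{"travel":[4,17,0],"delta_rot":[0,0,0],"fingers":0},{"travel":[0,0,0],"delta_rot":[0,0,0],"fingers":0},{"travel":[0,0,0],"delta_rot":[0,0,0],"fingers":0}]'
python3 - <<'E'
from h import *
im,*_=grab('wrist'); cv2.imwrite('pics/w4.png',im)
print(observe()['eef_pos'],observe()['tool_rot'][:,2])
im,w=cloud('wrist')
m=(w[...,2]>.015)&(w[...,2]<.028)&(w[...,0]>.44)&(w[...,0]<.6)&(w[...,1]>.33)&(w[...,1]<.5); p=w[m]; print('floor',len(p),np.percentile(p,[1,50,99],axis=0))
m=(w[...,2]>.072)&(w[...,2]<.09)&(w[...,0]>.475)&(w[...,0]<.56)&(w[...,1]>.3)&(w[...,1]<.52); p=w[m]; print('walls',len(p),[ (q.mean(0), np.percentile(q[:,1],[2,98])) for q in (p[p[:,1]<.41],p[p[:,1]>.41]) if len(q)])
# stamp
m=(abs(w[...,0]-.516)<.04)&(abs(w[...,1]-.417)<.02)&(w[...,2]>.15)&(w[...,2]<.2); p=w[m]; print(p.min(0),p.max(0))
E
```

```text
t: 5.85
eef_pos: [0.5152, 0.4158, 0.196]
tool_rot: [[-1.0, 0.001, -0.0], [0.001, 1.0, -0.001], [0.0, -0.001, -1.0]]
force: [-0.3, 0.2, -0.1]
gripper_width: 0.0207
[0.51538829 0.41563605 0.19618055] [-1.14431722e-04 -3.46870260e-04 -9.99999933e-01]
floor 16857 [[0.47435032 0.34458638 0.02004054]
 [0.52394784 0.42267408 0.02170501]
 [0.59735753 0.49226776 0.02576137]]
walls 2333 [(array([0.51542718, 0.34198913, 0.08099303]), array([0.33784285, 0.34496826])), (array([0.51557423, 0.49404759, 0.08104456]), array([0.49111512, 0.49819711]))]
[0.49551441 0.39891787 0.17180999] [0.52220346 0.43283835 0.19994772]
```

View pics/w4.png

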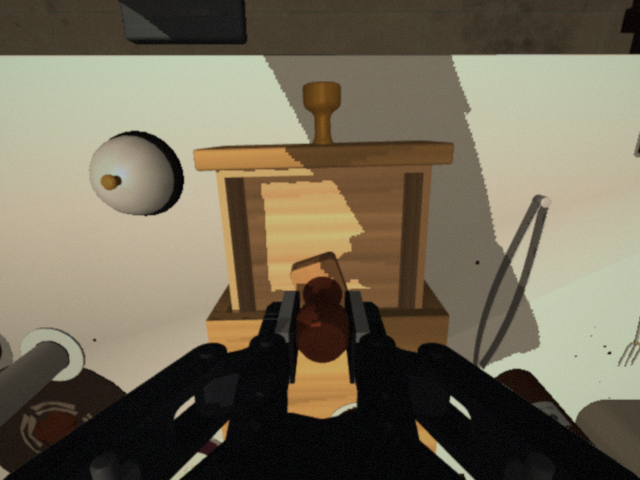

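The drawer is clear and the stamp is over its middle (walls at px 240 and 412, stamp at 322). Descending.

```bash
python3 -m pendant '[{"travel":[0,1,25],"delta_rot":[0,0,0],"fingers":0},{"travel":[0,0,40],"delta_rot":[0,0,0],"fingers":0},{"travel":[0,0,40],"delta_rot":[0,0,0],"fingers":0},{"travel":[0,0,25],"delta_rot":[0,0,0],"fingers":0},{"travel":[0,0,12],"delta_rot":[0,0,0],"fingers":0},{"travel":[0,0,0],"delta_rot":[0,0,0],"fingers":0},{"travel":[0,0,0],"delta_rot":[0,0,0],"fingers":0},{"travel":[0,0,0],"delta_rot":[0,0,0],"fingers":0}]'
```

```text
t: 6.9
eef_pos: [0.5158, 0.4181, 0.0558]
tool_rot: [[-1.0, 0.001, 0.002], [0.001, 1.0, 0.001], [-0.002, 0.001, -1.0]]
force: [-0.2, 0.6, 0.2]
gripper_width: 0.0208
```

```bash
python3 -m pendant '[{"travel":[0,0,3],"delta_rot":[0,0,0],"fingers":0},{"travel":[0,0,2],"delta_rot":[0,0,0],"fingers":0},{"travel":[0,0,0],"delta_rot":[0,0,0],"fingers":0},{"travel":[0,0,0],"delta_rot":[0,0,0],"fingers":0}]'
```

```text
t: 7.4
eef_pos: [0.5149, 0.4177, 0.0492]
tool_rot: [[-1.0, 0.0, -0.0], [0.0, 1.0, -0.0], [0.0, -0.0, -1.0]]
force: [0.9, 0.3, 0.6]
gripper_width: 0.021
```

```bash
python3 -m pendant '[{"travel":[0,0,0.7],"delta_rot":[0,0,0],"fingers":0},{"travel":[0,0,0],"delta_rot":[0,0,0],"fingers":0},{"travel":[0,0,0],"delta_rot":[0,0,0],"fingers":0}]'
```

```text
t: 7.78
eef_pos: [0.5152, 0.4179, 0.0491]
tool_rot: [[-1.0, 0.001, 0.001], [0.001, 1.0, 0.0], [-0.001, 0.0, -1.0]]
force: [-0.8, -0.2, 5.2]
gripper_width: 0.0211
```

Contact with the floor at the expected height (5 N). Release.

```bash
python3 -m pendant '[{"travel":[0,0,-0.5],"delta_rot":[0,0,0],"fingers":30},{"travel":[0,0,0],"delta_rot":[0,0,0],"fingers":40},{"travel":[0,0,0],"delta_rot":[0,0,0],"fingers":55},{"travel":[0,0,0],"delta_rot":[0,0,0],"fingers":55},{"travel":[0,0,-10],"delta_rot":[0,0,0],"fingers":55},{"travel":[0,0,-30],"delta_rot":[0,0,0],"fingers":55},{"travel":[0,0,-50],"delta_rot":[0,0,0],"fingers":55},{"travel":[0,0,-50],"delta_rot":[0,0,0],"fingers":55},{"travel":[0,0,-30],"delta_rot":[0,0,0],"fingers":100},{"travel":[0,0,0],"delta_rot":[0,0,0],"fingers":100},{"travel":[0,0,0],"delta_rot":[0,0,0],"fingers":100}]'
python3 - <<'E'
from h import *
im,*_=grab('wrist'); cv2.imwrite('pics/w5.png',im)
im,w=cloud('wrist')
m=(abs(w[...,0]-.516)<.03)&(abs(w[...,1]-.417)<.03)&(w[...,2]>.055)&(w[...,2]<.12); p=w[m]; print(p.min(0),p.max(0),p.mean(0))
E
```

```text
t: 9.15
eef_pos: [0.5148, 0.4177, 0.2186]
tool_rot: [[-1.0, 0.001, -0.0], [0.001, 1.0, -0.0], [0.0, -0.0, -1.0]]
force: [-0.2, 0.2, -0.2]
gripper_width: 0.0855
[0.50251519 0.4056386  0.06480221] [0.5274251  0.42948729 0.08219073] [0.51307003 0.41781273 0.07719887]
```

View pics/w5.png

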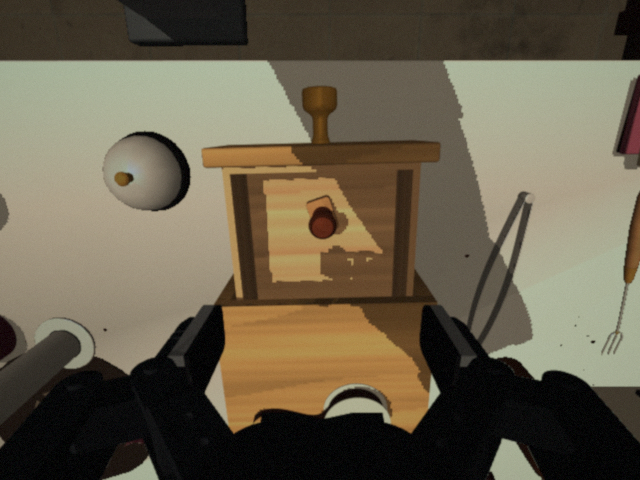

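The stamp stands upright in the drawer (px 322,222; top measured at 0.081, as expected). Now to the cap.

```bash
python3 -m pendant '[{"travel":[2,-20,0],"delta_rot":[0,0,0],"fingers":100},{"travel":[4,-50,0],"delta_rot":[0,0,0],"fingers":100},{"travel":[4,-50,0],"delta_rot":[0,0,0],"fingers":100},{"travel":[4,-50,0],"delta_rot":[0,0,0],"fingers":100},{"travel":[4,-50,0],"delta_rot":[0,0,0],"fingers":100},{"travel":[4,-50,0],"delta_rot":[0,0,0],"fingers":100},{"travel":[4,-50,0],"delta_rot":[0,0,0],"fingers":100},{"travel":[4,-50,0],"delta_rot":[0,0,0],"fingers":100},{"travel":[2,-38,0],"delta_rot":[0,0,0],"fingers":100},{"travel":[0,0,0],"delta_rot":[0,0,8.5],"fingers":100},{"travel":[0,0,0],"delta_rot":[0,0,8.5],"fingers":100},{"travel":[0,0,0],"delta_rot":[0,0,8.5],"fingers":100},{"travel":[0,0,0],"delta_rot":[0,0,8.5],"fingers":100},{"travel":[0,0,0],"delta_rot":[0,0,0],"fingers":100},{"travel":[0,0,0],"delta_rot":[0,0,0],"fingers":100}]'
python3 - <<'E'
from h import *
im,*_=grab('wrist'); cv2.imwrite('pics/w6.png',im)
im,w=cloud('wrist'); s=observe();print(s['eef_pos'],s['qpos'])
hsv=cv2.cvtColor(im,cv2.COLOR_BGR2HSV)
m=(abs(w[...,0]-.483)<.05)&(abs(w[...,1]-.008)<.05)&(w[...,2]>.144)&(w[...,2]<.155); p=w[m]
c=cv2.minEnclosingCircle(p[:,:2].astype(np.float32)*1000); print(len(p),c,p[:,2].mean())
R=s['tool_rot']; d=np.array([c[0][0]/1000,c[0][1]/1000,.113])-s['eef_pos']; print('tool delta',R.T@d*1000)
wh=m&(hsv[...,1]<90)&(hsv[...,2]>140); q=w[wh]; print('bar',len(q),q[:,:2].mean(0)*1000 if len(q) else '')
E
```

```text
t: 11.08
eef_pos: [0.4824, 0.0099, 0.2185]
tool_rot: [[-0.831, 0.557, -0.001], [0.557, 0.831, 0.0], [0.001, -0.0, -1.0]]
force: [0.1, 0.1, 0.1]
gripper_width: 0.0851
[0.48252564 0.00985018 0.21864011] [-2.51513143e-01 -2.57479610e-01 -2.70456594e-01  1.55852034e+00
  8.67709885e-05  3.39737844e-01]
5346 ((482.4400634765625, 8.62312126159668), 28.742971420288086) 0.14765151084135159
tool delta [ -0.68578792  -1.05042906 105.63981872]
bar 71 [5.01385372e+02 3.68692312e-01]
```

View pics/w6.png

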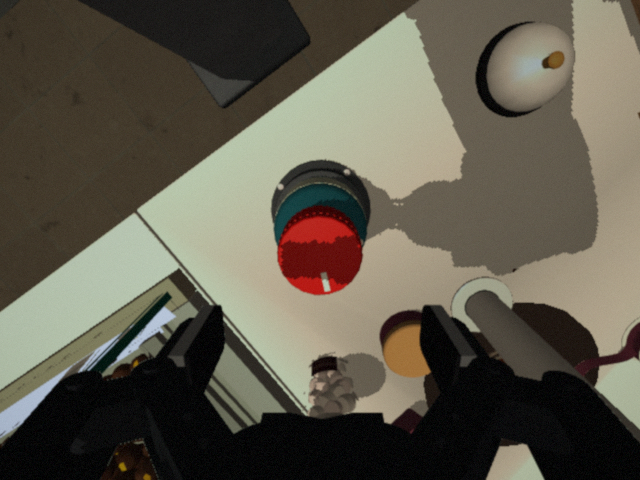

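The cap is centred at (0.4824, 0.0086) with top 0.1477; its bar points at about -23° (px 325,282). Descending around it.

```bash
python3 -m pendant '[{"travel":[-0.7,-1,20],"delta_rot":[0,0,0],"fingers":100},{"travel":[0,0,30],"delta_rot":[0,0,0],"fingers":100},{"travel":[0,0,30],"delta_rot":[0,0,0],"fingers":100},{"travel":[0,0,18],"delta_rot":[0,0,0],"fingers":100},{"travel":[0,0,7],"delta_rot":[0,0,0],"fingers":100},{"travel":[0,0,0],"delta_rot":[0,0,0],"fingers":100},{"travel":[0,0,0],"delta_rot":[0,0,0],"fingers":100}]'
python3 - <<'E'
from h import *
im,*_=grab('wrist'); cv2.imwrite('pics/w7.png',im)
im,w=cloud('wrist'); s=observe();print(s['eef_pos'])
E
```

```text
t: 12.0
eef_pos: [0.4835, 0.0084, 0.1152]
tool_rot: [[-0.829, 0.559, 0.002], [0.559, 0.829, -0.0], [-0.002, 0.001, -1.0]]
force: [0.1, -0.5, 1.1]
gripper_width: 0.0854
[0.48342542 0.00840753 0.11516426]
```

View pics/w7.png

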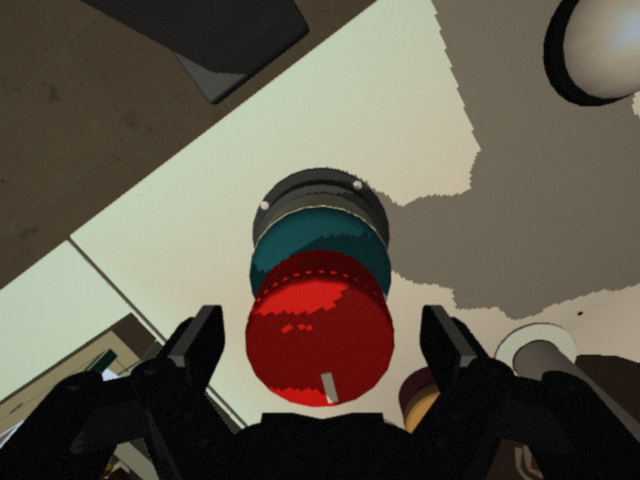

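Cap (px 320,342) is centred between the pads (212 and 432). Down 3 mm and close.

```bash
python3 -m pendant '[{"travel":[0,0,3],"delta_rot":[0,0,0],"fingers":90},{"travel":[0,0,0],"delta_rot":[0,0,0],"fingers":75},{"travel":[0,0,0],"delta_rot":[0,0,0],"fingers":60},{"travel":[0,0,0],"delta_rot":[0,0,0],"fingers":40},{"travel":[0,0,0],"delta_rot":[0,0,0],"fingers":20},{"travel":[0,0,0],"delta_rot":[0,0,0],"fingers":0},{"travel":[0,0,0],"delta_rot":[0,0,0],"fingers":0}]'
python3 - <<'E'
from h import *
im,*_=grab('wrist'); cv2.imwrite('pics/w8.png',im)
s=observe();print(s['eef_pos'],s['force'])
E
```

```text
t: 12.92
eef_pos: [0.4828, 0.0085, 0.1113]
tool_rot: [[-0.829, 0.56, 0.0], [0.56, 0.829, -0.0], [-0.0, -0.0, -1.0]]
force: [-3.4, -1.4, 4.3]
gripper_width: 0.0572
[0.48276691 0.00846547 0.11135604] [-3.94359046 -1.1545966   5.66608453]
```

View pics/w8.png

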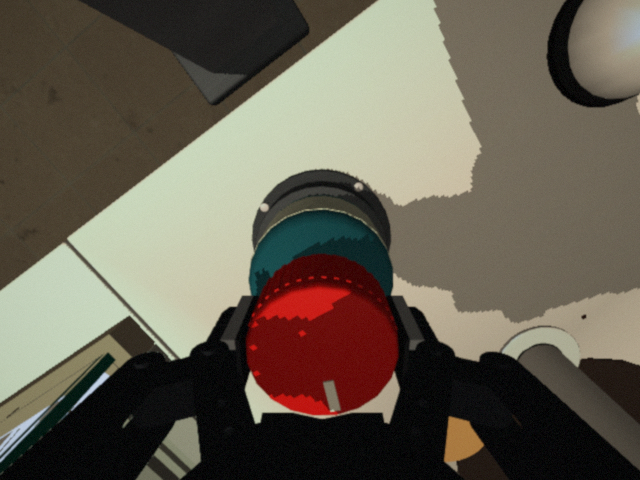

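Gripped (57 mm, pads both touching the cap at px 245 and 398). Pressing down gently.

```bash
python3 -m pendant '[{"travel":[0,0,2],"delta_rot":[0,0,0],"fingers":0},{"travel":[0,0,2],"delta_rot":[0,0,0],"fingers":0},{"travel":[0,0,0],"delta_rot":[0,0,0],"fingers":0},{"travel":[0,0,0],"delta_rot":[0,0,0],"fingers":0}]'
```

```text
t: 13.48
eef_pos: [0.4828, 0.0085, 0.1076]
tool_rot: [[-0.829, 0.56, 0.0], [0.56, 0.829, -0.0], [-0.0, -0.0, -1.0]]
force: [-4.7, -1.2, 6.9]
gripper_width: 0.0568
```

```bash
python3 -m pendant '[{"travel":[0,0,1.5],"delta_rot":[0,0,0],"fingers":0},{"travel":[0,0,0],"delta_rot":[0,0,0],"fingers":0},{"travel":[0,0,0],"delta_rot":[0,0,0],"fingers":0}]'; python3 -m pendant '[{"travel":[0,0,1],"delta_rot":[0,0,0],"fingers":0},{"travel":[0,0,0],"delta_rot":[0,0,0],"fingers":0},{"travel":[0,0,0],"delta_rot":[0,0,0],"fingers":0}]'
```

```text
t: 13.85
eef_pos: [0.4829, 0.0085, 0.1067]
tool_rot: [[-0.829, 0.56, 0.001], [0.56, 0.829, -0.0], [-0.001, -0.0, -1.0]]
force: [-6.6, -0.1, 12.1]
gripper_width: 0.0569
t: 14.22
eef_pos: [0.4829, 0.0084, 0.1066]
tool_rot: [[-0.829, 0.559, 0.001], [0.559, 0.829, -0.001], [-0.001, -0.0, -1.0]]
force: [-10.8, 0.9, 21.0]
gripper_width: 0.0566
```

Hard stop reached (21 N). Twisting counter-clockwise (tool −z turns).

```bash
python3 -m pendant '[{"travel":[0,0,0],"delta_rot":[0,0,-4],"fingers":0},{"travel":[0,0,0],"delta_rot":[0,0,-6],"fingers":0},{"travel":[0,0,0],"delta_rot":[0,0,-6],"fingers":0},{"travel":[0,0,0],"delta_rot":[0,0,-6],"fingers":0},{"travel":[0,0,0],"delta_rot":[0,0,0],"fingers":0}]'
python3 - <<'E'
from h import *
im,*_=grab('wrist'); cv2.imwrite('pics/w9.png',im[150:])
s=observe();print(s['eef_pos'],s['force'],s['ft_torque'])
E
```

```text
t: 14.85
eef_pos: [0.4834, 0.0084, 0.1066]
tool_rot: [[-0.978, 0.207, 0.002], [0.207, 0.978, -0.001], [-0.002, -0.0, -1.0]]
force: [-7.4, 1.5, 17.3]
gripper_width: 0.057
[0.48341475 0.00834716 0.10657907] [-8.17511684  0.4526657  18.06796415] [-0.11840925  1.43641914  0.07094593]
```

View pics/w9.png

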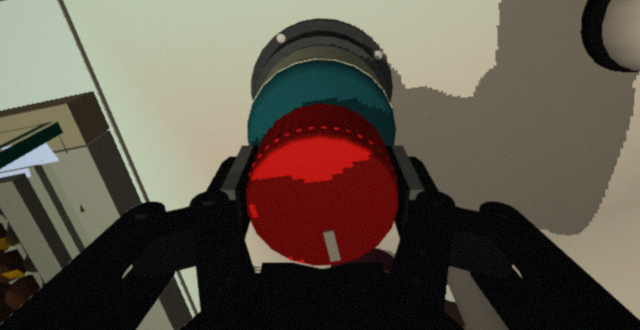

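The bar keeps its place relative to the gripper (px 332,245 in the crop), so the cap is turning with it and not slipping. Continuing.

```bash
python3 -m pendant '[{"travel":[0,0,0],"delta_rot":[0,0,-6],"fingers":0},{"travel":[0,0,0],"delta_rot":[0,0,-6],"fingers":0},{"travel":[0,0,0],"delta_rot":[0,0,-6],"fingers":0},{"travel":[0,0,0],"delta_rot":[0,0,-6],"fingers":0},{"travel":[0,0,0],"delta_rot":[0,0,-6],"fingers":0},{"travel":[0,0,0],"delta_rot":[0,0,-6],"fingers":0},{"travel":[0,0,0],"delta_rot":[0,0,-6],"fingers":0},{"travel":[0,0,0],"delta_rot":[0,0,-3],"fingers":0},{"travel":[0,0,0],"delta_rot":[0,0,0],"fingers":0},{"travel":[0,0,0],"delta_rot":[0,0,0],"fingers":0}]'
python3 - <<'E'
from h import *
im,*_=grab('wrist'); cv2.imwrite('pics/w10.png',im[150:])
s=observe();print(s['eef_pos'],s['force'],s['ft_torque'],np.degrees(np.arctan2(s['tool_rot'][1,0],s['tool_rot'][0,0])),s['qpos'])
E
```

```text
t: 16.15
eef_pos: [0.4835, 0.0083, 0.1065]
tool_rot: [[-0.839, -0.545, 0.002], [-0.545, 0.839, -0.001], [-0.001, -0.002, -1.0]]
force: [-6.4, -1.5, 16.4]
gripper_width: 0.0571
[0.48358632 0.00828139 0.1065785 ] [-6.26642409 -0.97234832 17.28978655] [-0.26659006  1.18590606  0.13925563] -147.00816473790138 [-2.53909565e-01 -2.46948453e-01 -4.64877246e-01  1.35035792e+00
 -3.69391176e-04 -8.29724686e-01]
```

View pics/w10.png

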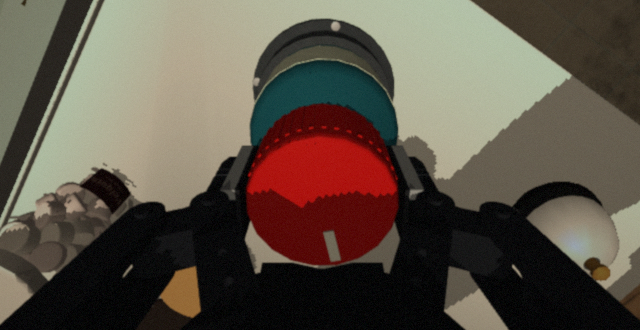

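Turned 67° with no slip (bar again at px 332,245). Lifting.

```bash
python3 -m pendant '[{"travel":[0,0,-3],"delta_rot":[0,0,0],"fingers":0},{"travel":[0,0,-5],"delta_rot":[0,0,0],"fingers":0},{"travel":[0,0,-5],"delta_rot":[0,0,0],"fingers":0},{"travel":[0,0,0],"delta_rot":[0,0,0],"fingers":0}]'
```

```text
t: 16.7
eef_pos: [0.4829, 0.0086, 0.1177]
tool_rot: [[-0.839, -0.544, 0.0], [-0.544, 0.839, 0.0], [-0.0, 0.0, -1.0]]
force: [0.1, -0.5, -0.9]
gripper_width: 0.057
```

```bash
python3 -m pendant '[{"travel":[0,0,-10],"delta_rot":[0,0,0],"fingers":0},{"travel":[0,0,-15],"delta_rot":[0,0,0],"fingers":0},{"travel":[0,0,-20],"delta_rot":[0,0,0],"fingers":0},{"travel":[0,0,-20],"delta_rot":[0,0,0],"fingers":0},{"travel":[0,0,-15],"delta_rot":[0,0,0],"fingers":0},{"travel":[0,0,-8],"delta_rot":[0,0,0],"fingers":0},{"travel":[0,0,-5],"delta_rot":[0,0,0],"fingers":0},{"travel":[0,0,0],"delta_rot":[0,0,0],"fingers":0},{"travel":[0,0,0],"delta_rot":[0,0,0],"fingers":0},{"travel":[0,0,0],"delta_rot":[0,0,0],"fingers":0},{"travel":[0,0,0],"delta_rot":[0,0,0],"fingers":0}]'
python3 - <<'E'
from h import *
im,*_=grab('scene'); cv2.imwrite('pics/s11.png',im)
im,*_=grab('wrist'); cv2.imwrite('pics/w11.png',im)
im,w=cloud('wrist'); s=observe();print(s['eef_pos'],s['joint_velocities'],s['force'],s['gripper_width'])
hsv=cv2.cvtColor(im,cv2.COLOR_BGR2HSV)
red=((hsv[...,0]<6)|(hsv[...,0]>174))&(hsv[...,1]>150)&(w[...,2]>.23)&(w[...,2]<.27); p=w[red]; p=p[p[:,2]>np.median(p[:,2])-.004]
print('cap top',len(p),np.median(p[:,2]),cv2.minEnclosingCircle(p[:,:2].astype(np.float32)*1000))
A=np.c_[p[:,:2]-p[:,:2].mean(0),np.ones(len(p))]; print('slope',np.linalg.lstsq(A,p[:,2],rcond=None)[0])
im,*_=grab('top');im,w=cloud('top'); cv2.imwrite('pics/t11.png',im)
m=(abs(w[...,0]-.516)<.03)&(abs(w[...,1]-.417)<.03)&(w[...,2]>.055)&(w[...,2]<.12); p=w[m]; print('stamp',len(p),p.min(0),p.max(0))
E
```

```text
t: 18.08
eef_pos: [0.4826, 0.0086, 0.2104]
tool_rot: [[-0.839, -0.544, -0.0], [-0.544, 0.839, 0.0], [0.0, 0.0, -1.0]]
force: [0.7, 0.0, -0.2]
gripper_width: 0.0569
[0.48271732 0.0085699  0.21048552] [-0.00064675 -0.00091612  0.00064398  0.00151334 -0.00043437  0.00116853] [-0.46691391 -0.65388093  0.5505022 ] 0.05660319757202083
cap top 15955 0.24654783413534545 ((483.6595764160156, 4.846954345703125), 56.25529098510742)
slope [0.00585809 0.01087095 0.24648371]
stamp 90 [0.504283   0.40563943 0.06248161] [0.52548328 0.42872617 0.08517296]
```

View pics/s11.png

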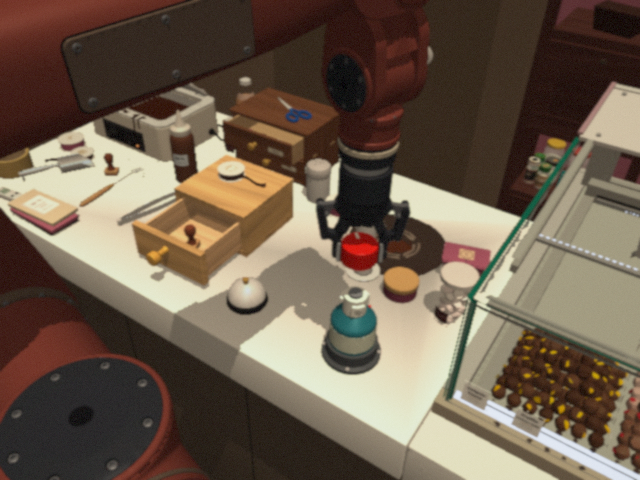

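View pics/w11.png

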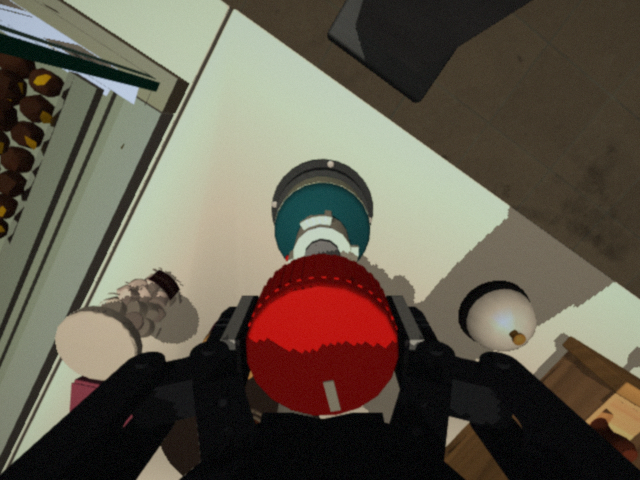

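View pics/t11.png

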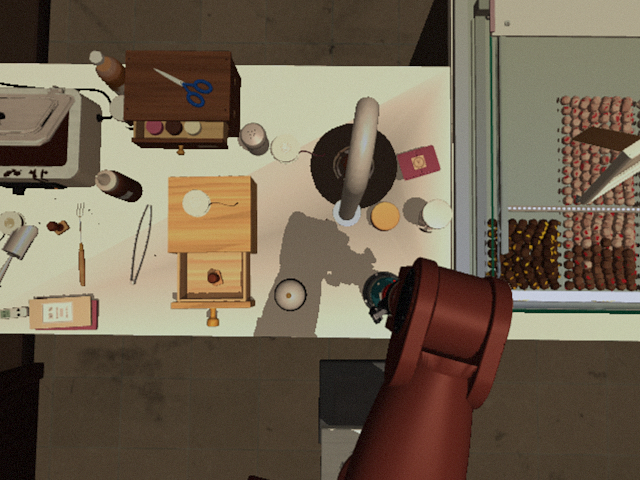

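The cap is about 99 mm up (top at 0.2465), level and still above the open neck (scene px 360,250). The stamp is upright in the drawer (190,235), and the jar and tin have not moved. Handing in.

```bash
python3 -c "
from bench import *
print(hand_in())"
```

```text
the job is handed in; nothing more can be done
None
```

The job is done as asked and was handed in at about 18 s of the 54 s allowed.

- **Stamp:** I stood the stamp upright in the open drawer of the pale chest and let go of it. From above, the wrist camera put its top 81 mm above the counter, as expected. A later picture showed it still standing there.
- **Cap:** I pressed the cap to its hard stop (about 21 N, 5 mm of travel) and turned it 67° counter-clockwise without slipping. I then lifted it about 99 mm straight up over the neck.
- **Last checks:** The arm was still and holding the cap at a 57 mm opening. The cap top was at 0.2465 m and its measured tilt was under 1°. In the pictures the bottle neck is open and the jar and tin are where they were.
- **A reading that disagreed:** A circle fit to the cap in the last wrist picture gave a 56 mm radius instead of 29 mm. I put this down to stray red pixels and did not use it. The cap's position over the neck rests on the tool pose and the pictures.
- **Smaller mismatch:** The gripper read 21 mm on the 24 mm stamp grip, but the hold was firm.

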